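Press a mould of halva with the take-off crank

TASK

Set this mould of halva to press: take the loose crank from the tray, fit it fully home on the square at the top of the press screw and wind it clockwise until the plate bears on the mould's white board, then on for about a quarter turn more, so that its spring loads the board with about 50 N. Feel for the load, do not force the crank on and do not crush the halva. Then lift the crank straight off, leave the press under load, and lay the crank flat back in the tray without disturbing the mould, the scraper or the tubs.

Things in the scene. Friction and masses are not known exactly. Their poses are not given: they have to be found in the camera images.
- press: small bench screw press, bolted down: grey base plate 170 x 230 x 20, two 20 mm steel columns 88 either side (its y), grey yoke on top, 50 x 215, top face 213 above the table. Origin: centre of the base's underside, on the screw axis; z up. It may stand left or right
- spindle_seat (a point): driving end of the upright press screw: centre of the flat top of a round collar (52 diameter, 228 above the table) on which a fitted crank rests. From it rises a square, 18 x 18 and 20 high, then a round nose 10 high, tapering from 18 to 10 diameter. x and y are square to the square's faces and turn with it; any start angle. The screw keeps this height
- spindle (a joint): angle of the press screw, rad, growing clockwise as seen from above, which winds the head down 24 mm a turn. Running free it needs about 0.4 N m (5 N at the crank's grip); a load on the plate adds 0.0038 N m per N, that is about 1 N at the grip for each 21 N. It stays where it is left. Range 0 to 13
- press_head: aluminium crosshead, 150 wide, that the screw moves along the columns; below it a dark spring barrel, and hung in that on a rod a steel press plate 80 x 80 x 10. Origin: centre of the crosshead's underside; the unloaded plate's lower face is 52 below it. Spring: 12 N preload, then 6 N per mm, 16 mm at most; a quarter turn past first touch gives about 50 N
- mould: loose steel mould, 110 x 110 x 54 high, full of halva, standing on the press base under the plate. Origin: centre of its underside. A white follower board 98 x 98 lies in its mouth and stands 6 to 26 proud of the rim: how much depends on the filling and is not measured
- crank_hub (a point): loose dark steel crank lying socket down in the tray. Point: middle of its hub, a block 32 x 32 x 38 high, 19 above the flat underside. A 19.5 x 19.5 square hole runs down through the hub, parallel to its faces. x points along the arm to the grip, z up. Arm: flat bar 6 thick, 18 wide, flush with the underside, ending 91 from the hub's axis. About 0.3 kg
- crank_knob (a point): the crank's upright wooden grip, 23 diameter, from 10 to 56 above the crank's underside, 80 from the hub's axis; it spins freely on its pin. This point: its middle, 33 above the underside, on its axis
- tray: shallow aluminium tool tray 230 (x) x 190 (y) x 14 high, walls and floor 3 thick, fixed to the table. Origin: centre of its underside. The crank lies on its floor on the -y side, its arm roughly along the tray's x
- scraper: scraper lying in the tray, 145 long and 36 wide at the blade, 12 thick, along the tray's x on its +y side. Leave alone. Origin: underside, about the middle
- tub_a: halva tub with lid, 104 diameter, 74 high, standing beyond the tray. Leave alone. Origin: centre of its underside
- tub_b: like tub_a, standing beyond the press. Leave alone
Things that resemble listed ones, but are neither listed nor needed, are in the scene too. Of the things shaped like the part that bears crank_hub, the dark steel one is meant.

How it is judged:
On the way, in this order (a step that is already met when the one before it is completed fails the run):
1. the crank is fully home on the square: its underside on the collar (within about 4 mm), level (horizontal distance between crank_hub and spindle_seat below 0.004 m and z of crank_hub in the frame of spindle_seat between 0.012 and 0.023 m and angle between crank_hub's own z axis and vertical below 0.09 rad), for 0.2 s.
2. with the crank on the square, the plate loads the mould's board with over 30 N (contact force between press_head and mould above 30 N and horizontal distance between crank_hub and spindle_seat below 0.006 m and z of crank_hub in the frame of spindle_seat below 0.031 m), for 0.2 s.
At the end, for the whole second after the job is handed in: the plate still loads the mould's board with 30 to 75 N; the mould stands upright within 12 mm of where it stood; the crank is off the press and lies flat (within 0.08 rad), socket down, on the floor of the tray (contact force between press_head and mould between 30 and 75 N and angle between crank_hub's own z axis and vertical below 0.08 rad and z of crank_hub in the frame of tray below 0.027 m and x of crank_hub in the frame of tray between -0.112 and 0.112 m and y of crank_hub in the frame of tray between -0.092 and 0.092 m and linear speed of mould below 0.01 m/s and angle between mould's own z axis and vertical below 0.05 rad and distance of mould from where it was at the start of the episode below 0.012 m); the robot touches nothing.
It fails at once if the halva is crushed: the plate loads the board with more than 105 N (contact force between press_head and mould above 105 N).
It fails at once if the crank is forced: over 60 N between it and the press while it stands more than 12 mm above the collar (contact force between crank and press above 60 N and z of crank_hub in the frame of spindle_seat above 0.031 m).
It fails at once if a bystander is moved more than 25 mm (distance of any of scraper, tub_a, tub_b from where it was at the start of the episode above 0.025 m).
It also fails if it takes over 72 s, if anything falls off the work surface, if the arm or the gripper's body presses on something with over 40 N, if the wrist force passes 120 N, or if a joint passes its speed limit or range.

ROBOT

A 6-joint arm with a two-finger parallel gripper is mounted at the origin on the work surface. World frame = base frame: x ahead of the robot, y to its left, z up, the work surface at z = 0. Lengths are in m, angles in rad, forces in N, time in s.
With the tool pointing down it reaches from about 0.25 to 0.775 m from the base axis. Payload 4 kg.
Tool frame: the origin (TCP) lies at the very end of the fingers, on their centre line; the grasp point (between the pads) lies 19 mm behind it; z points along the fingers, y is the direction in which the jaws open and shut (so a half turn about z gives the same grasp; the last joint's range is limited). The gripper opens to 94 mm and grips with 3 to 60 N. Pads are 16 mm wide; open, the fingers measure 119 mm over their backs; the gripper's body (75 mm by 177 mm) begins 78 mm behind the grasp point.
Start: joints at [-1.271, 0.087, 1.371, -0, 1.684, -0.103], TCP at [0.216, -0.506, 0.206] pointing down, gripper open.
Joint ranges: [-3.1, 3.1], [-0.76, 2.03], [0.27, 2.55], [-1.08, 4.22], [0.17, 2.65], [-2.57, 2.57]. Speed limits (rad/s): [2.79, 2.79, 3.14, 3.14, 3.14, 3.14].

INTERFACE

Orientations are given as [roll, pitch, yaw] about the fixed x, y, z axes, in that order (R = Rz(yaw) Ry(pitch) Rx(roll)).
In Python, from bench import robot, cams, models gives the robot as it stands.
- The arm moves only by the tool step_arm, never from a script. Its argument "series" is a list of rows, each a list of 5 numbers: the gripper command: -1 is shut, 1 is fully open, values between are in proportion, then the shift along the tool's x, y, z in mm, then the turn about the tool's z in degrees. A call has 1 to 20 rows; each row is the pose to reach, as a shift and turn from the pose commanded when the call began, along the tool's axes at that moment; what a row does not reach only later rows make up. A row lasts 1/8 s, in which the tool goes at most 62.5 mm and 10.7 degrees, less where a joint would pass 70% of its speed; a pose out of reach is approached as far as the arm can. A call with a gripper value outside its range is refused whole. The fingers move at their own pace and stop on an object; the grip force is fixed at half the most. Time passes only in rows, so rows that repeat a pose let the fingers close. It gives the time, the measured TCP pose, the force and the opening at its end, in the units of the state.
- robot.get_obs(): the state, without advancing time (a new reading comes with each control period).
- cams.snapshot(name): name is "side" or "top" or "wrist"; returns a dict with "pixels" (480x640x3 uint8, red, green, blue), "fov_y" (degrees; the focal length in pixels is half the picture's height over the tangent of half this angle, whatever the lens; pixels are square), "cx", "cy" (the principal point, pixels), "R" (3x3) and "t" (3): a world point X has camera coordinates R X + t. Camera axes: x right, y down, z forward; pixel columns grow to the right and rows downward; lengths in m; the calibration is good to about 2 mm. A picture is of the moment at which its call begins. There is no depth.
- robot.close_job(): hands the job in, once; it reports no verdict.
Trained networks look in a picture, given as the dict that the camera call returned (one of the last four; its "shot" number tells which), for a name from the list of things; names that differ only in an ending like _2 or _b are one class to them, and where a whole thing is asked for, a point or a joint stands for the part that bears it (a point fixed in the world has none). Each returns a list of dicts, best first, with "p" (0 to 1); they miss things now and then, are a little off and sometimes report something else, mostly with a low value. They report only what shows in the picture. A call takes as long as a camera call. They do not tell look-alikes from the thing itself.
- models.find_in(picture, label): "position" ([x, y, z] in m, in world coordinates, good to about 4 mm: the middle of the surface that is visible of it).
- models.pinpoint(picture, label): "position" ([x, y, z] in m, in world coordinates, good to about 4 mm: a listed point, or the origin of a listed thing).
The state is a dict: "time": time; "joint_positions": joint angles; "qvel": joint speeds; "joint_torque": joint torques, N m; "tool_pos": TCP position; "ee_rot": TCP orientation; "wrist_force": force on the tool from outside, world axes, zero at the start; "wrist_torque": the same for the moment, N m; "width": finger opening in m.
Only numpy, scipy, OpenCV 4.12 (cv2) and the standard library are available. Lean on these libraries where they do the work, as an engineer would, in place of code of your own. Each camera call takes 0.05 s, during which the arm holds its last target. There are 200 camera calls.

## Working session

There is one attempt and no reset: what is moved stays moved. The work goes in short steps, Python scripts to look and compute and a tool call to move; the robot and the scene stay as the last step left them, time stands still between calls to the robot, and variables do not carry over. Pictures are saved under pics/ and viewed, about 8 in all and at most 12, crops included, and the job is handed in when it is done.

Besides the shell and the picture viewer there is one more tool, called after "Emit:" as name(argument=value, ...) on one line, values as JSON. step_arm: Moves the arm, as the interface text tells. Its arguments: {"type":"object","properties":{"series":{"type":"array","items":{"type":"array","items":{"type":"number"}}}},"required":["series"]}

```bash
mkdir -p pics; ls
python3 - <<'E'
from bench import robot,cams,models
import cv2,numpy as np
o=robot.get_obs();print(o)
for n in ["top","side"]:
    s=cams.snapshot(n);cv2.imwrite(f"pics/{n}0.png",s["pixels"][:,:,::-1])
    print(n,s["fov_y"],np.round(s["R"],3).tolist(),np.round(s["t"],3))
    for l in ["press","spindle_seat","press_head","mould","crank_hub","crank_knob","tray","scraper","tub_a"]:
        print(l,[(np.round(d["position"],3).tolist(),round(d["p"],2)) for d in models.pinpoint(s,l)[:4]])
E
```

```text
pics
{'time': 0.0, 'joint_positions': array([-1.27111041e+00,  8.79182013e-02,  1.37221763e+00, -1.30671103e-05,
        1.68360808e+00, -1.03088648e-01]), 'qvel': array([ 0.00086847,  0.00045271, -0.00026514,  0.00070274,  0.00021161,
        0.00054343]), 'joint_torque': array([ 8.36688178e-04, -3.40182352e+01, -3.02424252e+01,  7.19627109e-02,
        3.31983122e-02, -1.76034919e-04]), 'tool_pos': array([ 0.21542074, -0.50546629,  0.20434288]), 'ee_rot': array([-3.13945148e+00, -2.08459425e-04,  4.02772887e-01]), 'wrist_force': array([-0.16175341,  0.12321737,  1.02068239]), 'wrist_torque': array([-0.03657155,  0.00936535, -0.01175167]), 'width': 0.09402173858279465}
top 53.183364236145664 [[0.017, -1.0, 0.024], [-0.996, -0.019, -0.084], [0.084, -0.023, -0.996]] [0.007 0.576 1.149]
press [([0.501, -0.168, 0.001], 0.67)]
spindle_seat [([0.503, -0.165, 0.23], 0.76)]
press_head [([0.502, -0.169, 0.169], 0.76)]
mould []
crank_hub [([0.823, -0.019, 0.018], 0.96), ([0.304, 0.276, 0.017], 0.85), ([0.527, 0.13, 0.02], 0.77), ([0.505, -0.17, 0.004], 0.59)]
crank_knob [([0.234, 0.328, 0.033
[... 347 characters left out ...]
-0.848], [0.126, -0.838, -0.53]] [0.555 0.142 1.187]
press [([0.503, -0.166, -0.002], 0.67)]
spindle_seat [([0.506, -0.166, 0.23], 0.48)]
press_head []
mould [([0.509, -0.169, 0.016], 0.58)]
crank_hub [([0.825, -0.018, 0.02], 0.88), ([0.298, 0.277, 0.02], 0.84), ([0.527, 0.131, 0.026], 0.76), ([0.326, 0.164, 0.016], 0.67)]
crank_knob [([0.237, 0.32, 0.038], 0.94), ([0.379, 0.103, 0.031], 0.81), ([0.813, -0.097, 0.032], 0.77), ([0.609, 0.118, 0.034], 0.66)]
tray [([0.5, -0.168, 0.163], 0.72), ([0.576, 0.166, 0.002], 0.59), ([0.509, -0.169, 0.226], 0.19)]
scraper [([0.594, 0.232, 0.003], 0.55)]
tub_a [([0.767, 0.145, 0.002], 0.78), ([0.699, -0.183, -0.0], 0.67), ([0.506, -0.167, 0.018], 0.66)]
```

View pics/top0.png

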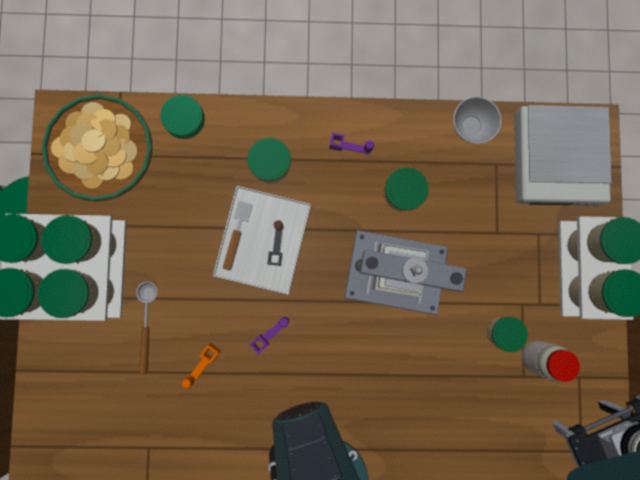

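View pics/side0.png

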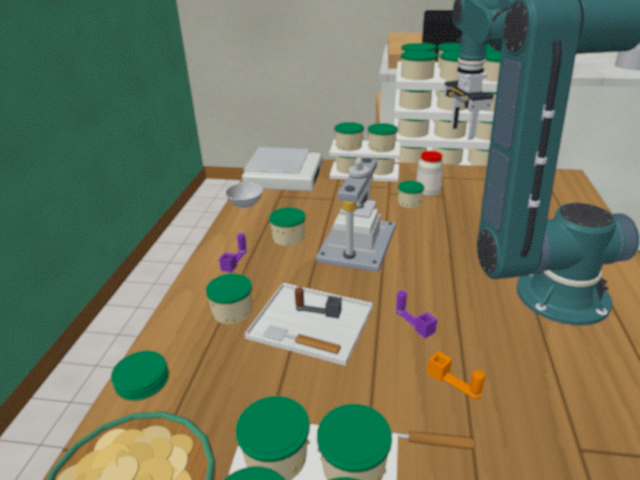

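The dark crank's hub is at about (275,260) in the top view with its knob at (278,226), and it lies in the tray. The press screw is at about (415,270). I'll go over the press first for a wrist view.

Emit:
step_arm(series=[[1,0,0,-60,0],[1,40,-30,-120,10],[1,90,-60,-170,20],[1,140,-95,-210,23],[1,190,-125,-210,23],[1,240,-160,-210,23],[1,290,-190,-210,23],[1,340,-225,-210,23],[1,340,-225,-210,23],[1,340,-225,-210,23],[1,340,-225,-210,23],[1,340,-225,-210,23]])

```text
time: 2.5
tool_pos: [0.4396, -0.1668, 0.4155]
ee_rot: [3.141, 0.0, -0.001]
wrist_force: [-0.9, 0.6, -1.4]
width: 0.0941
```

```bash
cat > h.py <<'E'
from bench import robot,cams,models
import cv2,numpy as np
def proj(s,X):
    f=240/np.tan(np.radians(s["fov_y"])/2);c=s["R"]@np.array(X)+s["t"]
    return np.array([s["cx"]+f*c[0]/c[2],s["cy"]+f*c[1]/c[2]])
def back(s,uv,z):
    f=240/np.tan(np.radians(s["fov_y"])/2)
    d=s["R"].T@np.array([(uv[0]-s["cx"])/f,(uv[1]-s["cy"])/f,1]);o=-s["R"].T@s["t"]
    return o+d*(z-o[2])/d[2]
def tomove(x,y,z,yaw,P,Y):   # from commanded P (3), yaw Y (rad), target yaw deg
    D=np.array([x,y,z])-P;c,s_=np.cos(Y),np.sin(Y)
    return np.round([1e3*(D[0]*c+D[1]*s_),1e3*(D[0]*s_-D[1]*c),-1e3*D[2],np.degrees(Y)-yaw],1)
E
python3 - <<'E'
from h import *
o=robot.get_obs();print(o["time"],o["tool_pos"],o["ee_rot"],o["joint_positions"])
s=cams.snapshot("wrist");cv2.imwrite("pics/w1.png",s["pixels"][:,:,::-1])
print(s["fov_y"],np.round(s["R"],3).tolist(),-s["R"].T@s["t"])
for l in ["press","spindle_seat","press_head","mould","crank_hub","crank_knob"]:
    print(l,[(np.round(d["position"],3).tolist(),round(d["p"],2)) for d in models.pinpoint(s,l)[:4]])
E
```

```text
2.5 [ 0.4396349  -0.1668471   0.41551996] [ 3.14125521e+00  4.41623958e-05 -8.98475646e-04] [-4.83140374e-01 -3.49298218e-02  1.07770017e+00 -3.69782887e-04
  2.09870491e+00  1.08836813e+00]
60.86150488131325 [[-0.002, -1.0, 0.0], [-0.958, 0.002, 0.288], [-0.288, 0.0, -0.958]] [ 0.52448496 -0.16522386  0.59579701]
press []
spindle_seat [([0.5, -0.17, 0.229], 0.94)]
press_head [([0.596, 0.223, -0.0], 0.63)]
mould []
crank_hub [([0.328, 0.166, 0.019], 0.96), ([0.526, 0.131, 0.024], 0.66), ([0.3, 0.277, 0.019], 0.58)]
crank_knob [([0.614, 0.126, 0.035], 0.64)]
```

View pics/w1.png

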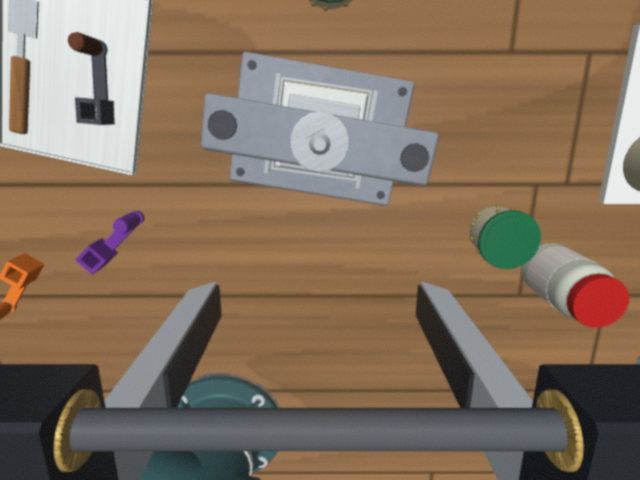

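The screw's collar sits at (319,142). The press yoke is yawed by about 10°, and the crank's hub is at (95,110) with its knob at (88,43). I'll move closer for the angle of the square.

Emit:
step_arm(series=[[1,-15,0,60,0],[1,-30,0,120,0],[1,-30,0,130,0],[1,-30,0,130,0],[1,-30,0,130,0]])

```text
time: 3.48
tool_pos: [0.4127, -0.167, 0.2907]
ee_rot: [3.137, -0.008, 0.002]
wrist_force: [-0.1, 0.9, -0.2]
width: 0.0941
```

Run:
```python
from h import *
o=robot.get_obs();print(o["time"],o["tool_pos"],o["ee_rot"])
s=cams.snapshot("wrist")
import pickle;pickle.dump(s,open("w2.pkl","wb"))
p=[d for d in models.pinpoint(s,"spindle_seat")];print([(d["position"],d["p"]) for d in p])
u,v=proj(s,p[0]["position"]).round().astype(int);print(u,v)
I=s["pixels"][max(v-60,0):v+60,u-80:u+80,::-1]
print(max(v-60,0),u-80)
I=cv2.resize(I,None,fx=5,fy=5,interpolation=cv2.INTER_CUBIC)
cv2.imwrite("pics/w2.png",cv2.convertScaleAbs(I,alpha=1.0))
```

```text
3.475 [ 0.41274642 -0.16698403  0.29067494] [ 3.13694592e+00 -8.33855491e-03  1.68541779e-03]
[([0.503, -0.1675, 0.2264], 0.7)]
322 107
47 242
```

View pics/w2.png

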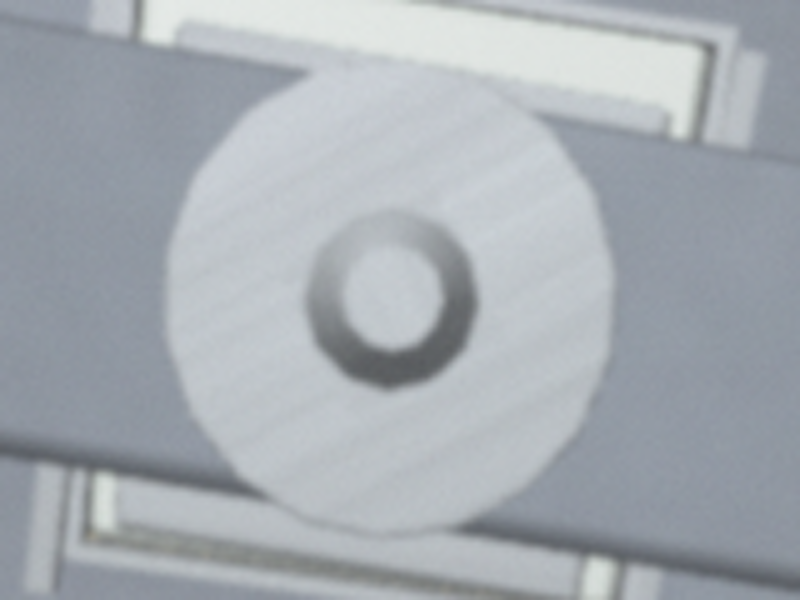

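The collar is centred at about (388,300) in the crop, but the square doesn't stand out against it. I'll look more obliquely so the side faces show.

Emit:
step_arm(series=[[1,-60,0,0,0],[1,-110,0,20,0],[1,-130,0,40,0],[1,-130,0,40,0],[1,-130,0,40,0],[1,-130,0,40,0]])

```text
time: 4.32
tool_pos: [0.2814, -0.1664, 0.2468]
ee_rot: [3.14, -0.002, 0.002]
wrist_force: [0.5, -0.3, 0.0]
width: 0.0943
```

Run:
```python
from h import *
import pickle
o=robot.get_obs();print(o["time"],o["tool_pos"],o["ee_rot"])
s=cams.snapshot("wrist");pickle.dump(s,open("w3.pkl","wb"))
u,v=proj(s,[0.501,-0.168,0.238]).round().astype(int);print(u,v)
v0=max(v-40,0);print(v0,u-50)
A=s["pixels"][v0:v0+80,u-50:u+50,::-1]
w=pickle.load(open("w2.pkl","rb"))["pixels"][67:147,270:370,::-1]
def st(I):
    g=cv2.cvtColor(np.ascontiguousarray(I),cv2.COLOR_BGR2GRAY)
    return cv2.resize(cv2.createCLAHE(6,(2,2)).apply(g),None,fx=4,fy=4,interpolation=cv2.INTER_CUBIC)
A=cv2.resize(np.ascontiguousarray(A),None,fx=4,fy=4,interpolation=cv2.INTER_CUBIC)
cv2.imwrite("pics/w3.png",np.hstack([A,cv2.cvtColor(st(w),cv2.COLOR_GRAY2BGR)]))
```

```text
4.325 [ 0.28140993 -0.16640501  0.24683236] [ 3.14031344e+00 -1.68504080e-03  2.35640360e-03]
328 -287
0 278
```

View pics/w3.png

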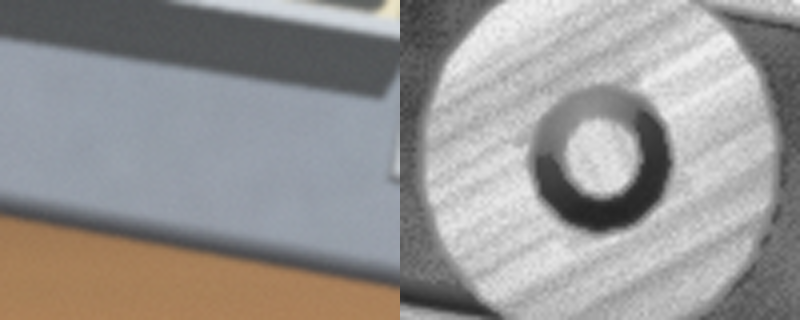

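The wrist camera leans back towards the fingers, so I missed the screw in that view. The enhanced crop shows the collar's brushing at about 24°, which hints at the square's angle. I'll straddle the screw with the fingers and look back at a side face.

Emit:
step_arm(series=[[1,0,0,-55,-8],[1,50,-5,-60,-16],[1,110,-10,-60,-24],[1,170,-15,-60,-24],[1,230,-15,-60,-24],[1,258,-15,-60,-24],[1,258,-15,-60,-24],[1,258,-15,-28,-24],[1,258,-15,-28,-24],[1,258,-15,-28,-24]])

```text
time: 5.62
tool_pos: [0.5378, -0.1507, 0.2749]
ee_rot: [3.14, -0.001, 0.42]
wrist_force: [-1.1, 0.3, 0.1]
width: 0.0939
```

Run:
```python
from h import *
import pickle
o=robot.get_obs();print(o["time"],o["tool_pos"],o["ee_rot"])
s=cams.snapshot("wrist");pickle.dump(s,open("w4.pkl","wb"))
u,v=proj(s,[0.501,-0.168,0.238]).round().astype(int);print(u,v,s["cx"],s["cy"])
v0=v-60;print(v0,u-80)
A=s["pixels"][v0:v0+120,u-80:u+80,::-1]
cv2.imwrite("pics/w4.png",cv2.resize(np.ascontiguousarray(A),None,fx=5,fy=5,interpolation=cv2.INTER_CUBIC))
```

```text
5.625 [ 0.53780211 -0.15071475  0.27493764] [ 3.14033921e+00 -1.01884657e-03  4.19911270e-01]
322 336 318.127958739724 239.03233406454794
276 242
```

View pics/w4.png

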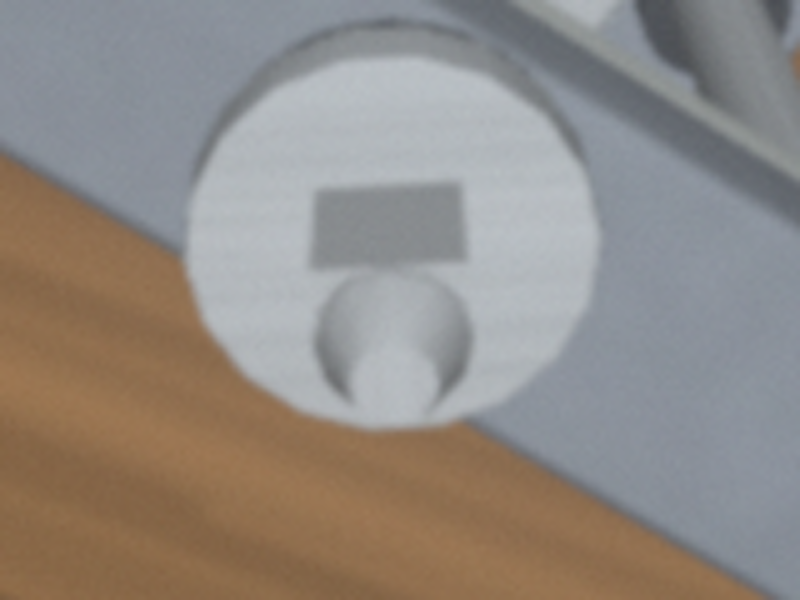

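The square's side face shows clearly, with crop corners at (316,189), (460,183), (310,269) and (467,260). I'll back-project those.

Run:
```python
from h import *
import pickle
s=pickle.load(open("w4.pkl","rb"))
P=lambda x,y:(242+x/5-.4,276+y/5-.4)
for a,b,z in [((316,189),(460,183),.228),((310,269),(467,260),.248)]:
    A,B=back(s,P(*a),z),back(s,P(*b),z);d=B-A;n=np.array([-d[1],d[0],0]);n/=np.linalg.norm(n)
    m=(A+B)/2
    if n@(-s["R"].T@s["t"]-m)<0:n=-n
    print(A,B,np.linalg.norm(d),np.degrees(np.arctan2(n[1],n[0])),"centre",m-n*.009)
E=[back(s,P(*p),.228) for p in [(188,240),(598,245),(394,55),(394,430),(240,110),(540,105),(250,370),(545,370)]]
E=np.array(E)[:,:2];q=np.linalg.lstsq(np.c_[2*E,np.ones(8)],(E**2).sum(1),rcond=None)[0];print(q[:2],np.sqrt(q[2]+q[:2]@q[:2]))
# nose top centre z .258
print(back(s,P(394,388),.258))
```

```text
[ 0.50597414 -0.15433223  0.228     ] [ 0.51389175 -0.17016697  0.228     ] 0.01770388216534952 26.565747368503104 centre [ 0.50188315 -0.16627462  0.228     ]
[ 0.50609489 -0.15418124  0.248     ] [ 0.51435726 -0.16999035  0.248     ] 0.01783800883607834 27.593098094484507 centre [ 0.50224974 -0.1662545   0.248     ]
[ 0.50279724 -0.16627071] 0.02574653073272808
[ 0.50165623 -0.16652664  0.258     ]
```

Emit:
step_arm(series=[[1,0,0,-25,0],[1,20,-50,-25,8],[1,42,-105,-25,16],[1,63,-157,-25,24],[1,84,-210,30,32],[1,105,-262,80,32],[0.06,105,-262,125,32],[0.06,105,-262,125,32],[0.06,105,-262,125,32],[0.06,105,-262,125,32],[0.06,105,-262,125,32]])

```text
time: 7.05
tool_pos: [0.529, 0.1307, 0.1515]
ee_rot: [-3.14, -0.005, -0.14]
wrist_force: [-0.3, -0.7, -0.2]
width: 0.0505
```

Run:
```python
from h import *
import pickle
o=robot.get_obs();print(o["time"],o["tool_pos"],o["ee_rot"],o["width"])
s=cams.snapshot("wrist");pickle.dump(s,open("w5.pkl","wb"))
for l in ["crank_hub","crank_knob"]:
    print(l,[(np.round(d["position"],4).tolist(),round(d["p"],2)) for d in models.pinpoint(s,l)[:2]])
print(proj(s,[.527,.131,.041]))
cv2.imwrite("pics/w5.png",cv2.resize(s["pixels"][:,:,::-1],(800,600),interpolation=cv2.INTER_CUBIC))
```

```text
7.05 [0.5289519  0.13073892 0.15147165] [-3.14037297 -0.0051416  -0.1397427 ] 0.050451992687142344
crank_hub [([0.3266, 0.1661, 0.0185], 0.84), ([0.5282, 0.1295, 0.0249], 0.56)]
crank_knob [([0.6107, 0.1217, 0.0402], 0.85), ([0.3833, 0.1029, 0.0368], 0.67)]
[320.81478932 238.54565002]
```

View pics/w5.png

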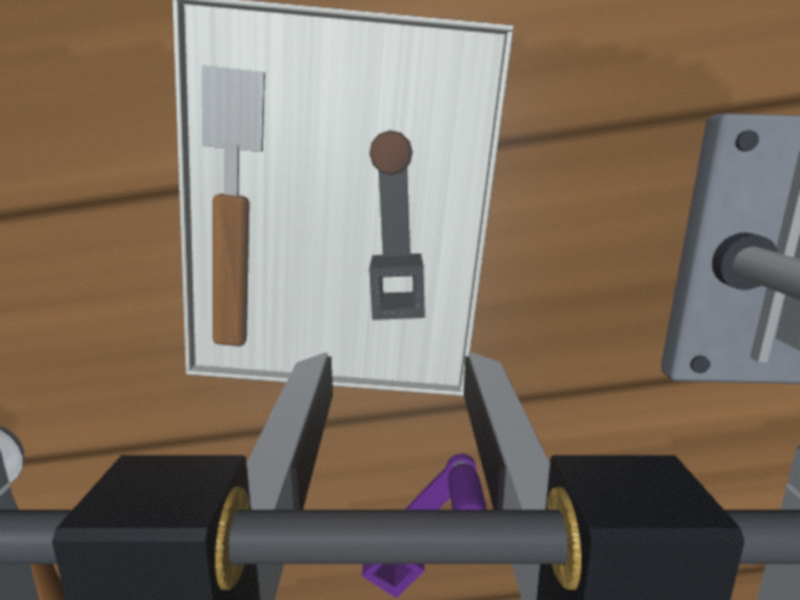

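The dark crank's hub top spans about (371–425, 266–320) in the view, with its knob top at (391,152). I'll back-project for the grasp.

Run:
```python
from h import *
import pickle
s=pickle.load(open("w5.pkl","rb"))
P=lambda x,y:(x*.8-.1,y*.8-.1)
h=back(s,P(398.3,292.5),.041);k=back(s,P(391,152),.059);print(h,k,np.linalg.norm((k-h)[:2]),np.degrees(np.arctan2(*(k-h)[[1,0]])))
a=back(s,P(373,320),.041);b=back(s,P(425,317),.041);d=b-a;print(np.linalg.norm(d),np.degrees(np.arctan2(d[0],-d[1])))
g=s["pixels"];
# sub-pixel hub mask: dark, then min-area rect
m=((g.max(2)<85)).astype(np.uint8);m[:, :280]=0;m[:,360:]=0;m[:195]=0;m[270:]=0
c=max(cv2.findContours(m,0,2)[0],key=cv2.contourArea);print(cv2.minAreaRect(c))
t=[back(s,P(x,y),.003) for x,y in [(181,0),(512,28),(463,393),(188,375)]]
print(np.round(t,3).tolist())
```

```text
[0.53078663 0.13217012 0.041     ] [0.61062716 0.12463487 0.059     ] 0.08019532089963508 -5.391532093609177
0.0313258517037 -4.569682601083626
((318.1439514160156, 233.53057861328125), (28.12492561340332, 32.443599700927734), 87.95458984375)
[[0.71, 0.233, 0.003], [0.669, 0.046, 0.003], [0.44, 0.099, 0.003], [0.481, 0.289, 0.003]]
```

Emit:
step_arm(series=[[0.06,2,-2,40,-3],[0.06,2,-2,80,-3],[0.06,2,-2,115,-3],[0.06,2,-2,130,-3],[0.06,2,-2,139,-3],[0.06,2,-2,139,-3],[0.06,2,-2,139,-3],[-1,2,-2,139,-3],[-1,2,-2,139,-3],[-1,2,-2,139,-3],[-1,2,-2,139,-3],[-1,2,-2,139,-3]])

```text
time: 8.7
tool_pos: [0.5298, 0.1328, 0.0102]
ee_rot: [3.141, -0.001, -0.086]
wrist_force: [-0.5, -2.6, 4.8]
width: 0.0323
```

Emit:
step_arm(series=[[-1,0,0,-20,0],[-1,0,0,-60,0],[-1,0,0,-120,0],[-1,0,0,-180,0],[-1,0,0,-240,0],[-1,0,0,-290,0],[-1,0,40,-290,-8],[-1,0,80,-290,-16],[-1,-1,120,-290,-24],[-1,-1,160,-290,-32],[-1,-2,200,-290,-32],[-1,-2,240,-290,-32],[-1,-3,280,-290,-32],[-1,-3,301,-290,-32],[-1,-3,301,-290,-32],[-1,-3,301,-290,-32],[-1,-3,301,-290,-32]])

```text
time: 10.82
tool_pos: [0.5007, -0.1653, 0.2993]
ee_rot: [-3.141, -0.0, 0.474]
wrist_force: [-0.9, 0.1, -1.4]
width: 0.0321
```

Run:
```python
from h import *
import pickle
o=robot.get_obs();print(o["time"],o["tool_pos"],o["ee_rot"],o["width"],o["wrist_force"])
s=cams.snapshot("wrist");pickle.dump(s,open("w6.pkl","wb"))
for l in ["crank_hub","crank_knob","spindle_seat"]:
    print(l,[(np.round(d["position"],4).tolist(),round(d["p"],2)) for d in models.pinpoint(s,l)[:2]])
cv2.imwrite("pics/w6.png",cv2.resize(s["pixels"][:,:,::-1],(800,600),interpolation=cv2.INTER_CUBIC))
```

```text
10.825 [ 0.50074975 -0.1653405   0.2992724 ] [-3.14104581e+00 -9.65506808e-05  4.74269222e-01] 0.032094263943815406 [-0.91442534  0.10936031 -1.44826647]
crank_hub [([0.4975, -0.1645, 0.3141], 0.91)]
crank_knob [([0.3791, 0.1028, 0.0333], 0.8), ([0.5741, -0.13, 0.33], 0.63)]
spindle_seat []
```

View pics/w6.png

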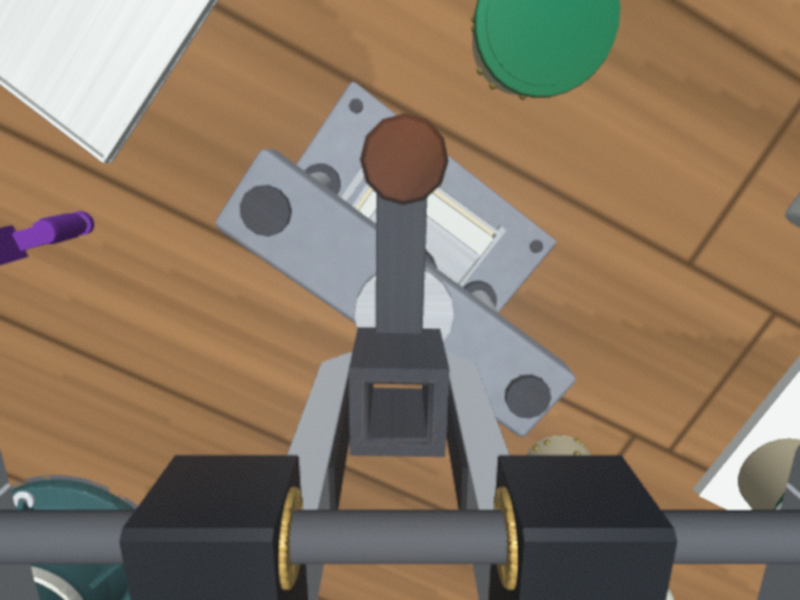

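Held squarely: the hub's top face spans (350–446, 368–455), the knob top is at (405,158), and the collar shows behind at about x 355–453. I'll compute the offsets.

Run:
```python
from h import *
import pickle
s=pickle.load(open("w6.pkl","rb"))
P=lambda x,y:(x*.8-.1,y*.8-.1)
q=np.array([.50075,-.16534]);
zu=.2993-.0072
c=np.array([back(s,P(*p),zu+.038) for p in [(350,455),(446,455),(446,368),(352,368)]]);print(np.round(c,4).tolist(),c.mean(0))
k=back(s,P(405,158),zu+.056);d=k-c.mean(0);print(k,np.linalg.norm(d[:2]),np.degrees(np.arctan2(d[1],d[0])))
l,r=back(s,P(355,310),.228),back(s,P(453,310),.228);print(l,r,(l+r)/2,np.linalg.norm(l-r))
u=np.array([np.cos(.4743),np.sin(.4743)]);v=np.array([u[1],-u[0]])
for n,p in [("hub",c.mean(0)),("knob",k),("seat",np.array([.5022,-.1663])),("collarLR",(l+r)/2)]: print(n,1e3*((p[:2]-q)@u),1e3*((p[:2]-q)@v))
```

```text
[[0.48, -0.1562, 0.3301], [0.4948, -0.185, 0.3301], [0.5228, -0.1697, 0.3301], [0.5091, -0.143, 0.3301]] [ 0.50166934 -0.16345093  0.3301    ]
[ 0.57436911 -0.12800495  0.3481    ] 0.08088061598326887 25.992314581858583
[ 0.4934298  -0.14252048  0.228     ] [ 0.51654441 -0.18769179  0.228     ] [ 0.50498711 -0.16510613  0.228     ] 0.05074181950263933
hub 1.6806293968497015 -1.2606661530655547
knob 82.54400379002233 0.40928102651902054
seat 0.8514911318526213 1.516266088909276
collarLR 3.876195722249098 1.7271051852667045
```

Emit:
step_arm(series=[[-1,-0.5,2,10,0],[-1,-0.5,2,20,0],[-1,-0.5,2,28,0],[-1,-0.5,2,34,0],[-1,-0.5,2,37,0],[-1,-0.5,2,40,0],[-1,-0.5,2,40,0],[-1,-0.5,2,40,0]])

```text
time: 12.02
tool_pos: [0.5012, -0.1685, 0.2598]
ee_rot: [3.141, -0.0, 0.473]
wrist_force: [0.9, 0.5, -3.1]
width: 0.0319
```

Emit:
step_arm(series=[[-1,0,0,2,0],[-1,0,0,4,0],[-1,0,0,5,0],[-1,0,0,6,0],[-1,0,0,6,0]])

```text
time: 12.65
tool_pos: [0.501, -0.1685, 0.2534]
ee_rot: [-3.142, 0.0, 0.473]
wrist_force: [-0.5, 0.9, -3.4]
width: 0.0321
```

It has entered the square without any contact force. I'll keep going down.

Emit:
step_arm(series=[[-1,0,0,2,0],[-1,0,0,4,0],[-1,0,0,6,0],[-1,0,0,8,0],[-1,0,0,8,0]])

```text
time: 13.28
tool_pos: [0.501, -0.1684, 0.2452]
ee_rot: [-3.141, 0.0, 0.473]
wrist_force: [-0.3, 0.3, -1.8]
width: 0.0318
```

Emit:
step_arm(series=[[-1,0,0,3,0],[-1,0,0,6,0],[-1,0,0,8,0],[-1,0,0,9.5,0],[-1,0,0,10.5,0],[-1,0,0,10.5,0]])

```text
time: 14.02
tool_pos: [0.5011, -0.1685, 0.2352]
ee_rot: [3.141, -0.0, 0.473]
wrist_force: [-0.7, 0.3, -2.0]
width: 0.0318
```

Emit:
step_arm(series=[[-1,0,0,1,0],[-1,0,0,2,0],[-1,0,0,2,0]])

```text
time: 14.4
tool_pos: [0.5011, -0.1685, 0.2351]
ee_rot: [3.14, -0.001, 0.473]
wrist_force: [-3.3, 0.4, 6.1]
width: 0.032
```

Seated: the upward force came on at an underside height of about 0.228. Now I'll release and take the knob.

Emit:
step_arm(series=[[-0.2,0,0,-2,0],[-0.2,0,0,-2,0],[-0.2,0,0,-2,0],[-0.2,0,0,-40,0],[-0.2,0,0,-75,0],[-0.2,40,0,-75,0],[-0.2,81,0,-75,0],[-0.2,81,0,-75,0],[-0.2,81,0,-75,0]])

```text
time: 15.52
tool_pos: [0.5728, -0.1318, 0.3075]
ee_rot: [-3.141, 0.001, 0.473]
wrist_force: [-0.0, -0.9, 0.2]
width: 0.0374
```

Run:
```python
from h import *
o=robot.get_obs();print(o["time"],o["tool_pos"],o["ee_rot"],o["width"],o["wrist_force"])
s=cams.snapshot("wrist")
for l in ["crank_hub","crank_knob"]:
    print(l,[(np.round(d["position"],4).tolist(),round(d["p"],2)) for d in models.pinpoint(s,l)[:2]])
cv2.imwrite("pics/w7.png",s["pixels"][:,:,::-1])
```

```text
15.525 [ 0.57282767 -0.13176536  0.30747963] [-3.14109661e+00  1.21394555e-03  4.72645026e-01] 0.03738822522961935 [-0.00424712 -0.89503344  0.22365753]
crank_hub [([0.5016, -0.1723, 0.247], 0.75), ([0.3246, 0.1648, 0.0184], 0.6)]
crank_knob [([0.3808, 0.1048, 0.0342], 0.9), ([0.5741, -0.1339, 0.2647], 0.55)]
```

View pics/w7.png

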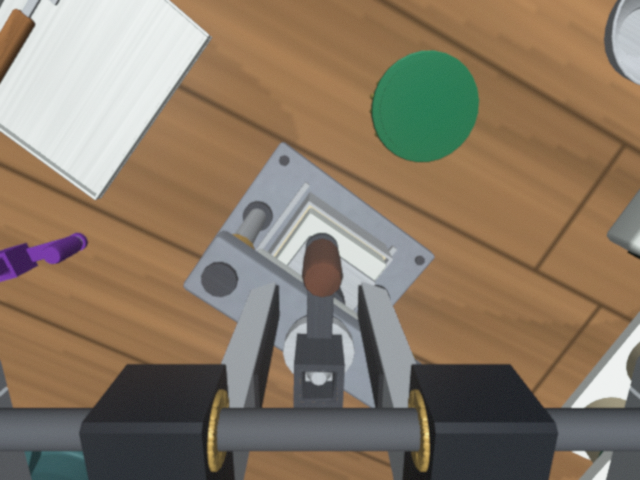

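The crank is on the square, with the nose visible inside the hub at (319,379) and the knob top at about (322,275). I'll lower onto the knob and grip it.

Emit:
step_arm(series=[[-0.2,0,0,25,0],[-0.2,0,0,50,0],[-0.2,0,0,62,0],[-0.2,0,0,62,0],[-1,0,0,62,0],[-1,0,0,62,0],[-1,0,0,62,0]])

```text
time: 16.55
tool_pos: [0.5738, -0.1317, 0.2472]
ee_rot: [3.14, -0.002, 0.473]
wrist_force: [0.1, -0.2, 2.0]
width: 0.0222
```

```bash
cat > circ.py <<'E'
import numpy as np,sys
# rows for clockwise circle: centre C, radius r, from start angle a0 deg through sweep; step deg per row; tool yaw Y
def rows(P,C,r,a0,sweep,step,Y,g=-1,hold=1):
    n=int(round(sweep/step));out=[]
    for i in range(1,n+1):
        a=np.radians(a0-step*i);D=C+r*np.array([np.cos(a),np.sin(a)])-P
        out.append([g,round(1e3*(D[0]*np.cos(Y)+D[1]*np.sin(Y))),round(1e3*(D[0]*np.sin(Y)-D[1]*np.cos(Y))),0,0])
    return out+[out[-1]]*hold
E
python3 - <<'E'
from h import *
from circ import rows
o=robot.get_obs();print(o["time"],o["tool_pos"],o["width"],o["wrist_force"])
P=o["tool_pos"][:2];Y=o["ee_rot"][2];C=np.array([.5022,-.1678]);d=P-C
a=np.degrees(np.arctan2(d[1],d[0]));print(a,np.hypot(*d))
print(rows(P,C,.08,a,270,15,Y))
E
```

```text
16.55 [ 0.57375138 -0.13173199  0.24717641] 0.022230207133416544 [ 0.10485504 -0.21114055  2.00910075]
26.752004871016243 0.08012803123652933
[[-1, -3, 21, 0, 0], [-1, -11, 40, 0, 0], [-1, -24, 56, 0, 0], [-1, -41, 69, 0, 0], [-1, -60, 77, 0, 0], [-1, -81, 80, 0, 0], [-1, -101, 77, 0, 0], [-1, -121, 69, 0, 0], [-1, -137, 56, 0, 0], [-1, -150, 39, 0, 0], [-1, -158, 20, 0, 0], [-1, -160, -1, 0, 0], [-1, -157, -22, 0, 0], [-1, -149, -41, 0, 0], [-1, -136, -57, 0, 0], [-1, -120, -70, 0, 0], [-1, -100, -78, 0, 0], [-1, -80, -80, 0, 0], [-1, -80, -80, 0, 0]]
```

The circle fits: the radius from the seat is 80.1 mm. I'll wind the first 150°.

Emit:
step_arm(series=[[-1,-3,21,0,0],[-1,-11,40,0,0],[-1,-24,56,0,0],[-1,-41,69,0,0],[-1,-60,77,0,0],[-1,-81,80,0,0],[-1,-101,77,0,0],[-1,-121,69,0,0],[-1,-137,56,0,0],[-1,-150,39,0,0]])

```text
time: 17.8
tool_pos: [0.4589, -0.2353, 0.2471]
ee_rot: [3.138, -0.006, 0.473]
wrist_force: [8.2, 5.7, 3.2]
width: 0.0223
```

```bash
cat > st.py <<'E'
from h import *
from circ import rows
def state(C=np.array([.5022,-.1678])):
    o=robot.get_obs();d=o["tool_pos"][:2]-C;a=np.arctan2(d[1],d[0])
    t=np.array([np.sin(a),-np.cos(a)])  # clockwise
    f=o["wrist_force"][:2];print("t",o["time"],"ang",np.degrees(a),"r",np.hypot(*d),"drag",-f@t,"rad",f@d/np.hypot(*d),o["wrist_force"],o["tool_pos"][2],o["width"])
    return o,np.degrees(a)
E
python3 - <<'E'
from st import *
import pickle
o,a=state()
s=cams.snapshot("side");pickle.dump(s,open("s1.pkl","wb"))
o,a=state()
u,v=proj(s,[.5,-.168,.13]).round().astype(int)
cv2.imwrite("pics/s1.png",cv2.resize(s["pixels"][v-75:v+75,u-100:u+100,::-1],None,fx=4,fy=4,interpolation=cv2.INTER_CUBIC));print(u-100,v-75)
for l in ["press_head","mould"]: print(l,[(np.round(d["position"],4).tolist(),round(d["p"],2)) for d in models.pinpoint(s,l)[:2]])
E
```

```text
t 17.8 ang -122.65673969891074 r 0.08018794466031931 drag 3.836122536607616 rad -9.173982254061325 [8.18002714 5.65375473 3.19790439] 0.24712238383807408 0.022343013146019327
t 17.85 ang -124.57432570925506 r 0.0800949849297727 drag 0.39297095114545666 rad -5.2266082261442355 [ 3.28953731  4.08053967 -0.01076889] 0.24734427741849246 0.022485280283815558
259 128
press_head [([0.5018, -0.1695, 0.1563], 0.64)]
mould [([0.5087, -0.1667, 0.0148], 0.65), ([0.5015, -0.1666, 0.2517], 0.65)]
```

View pics/s1.png

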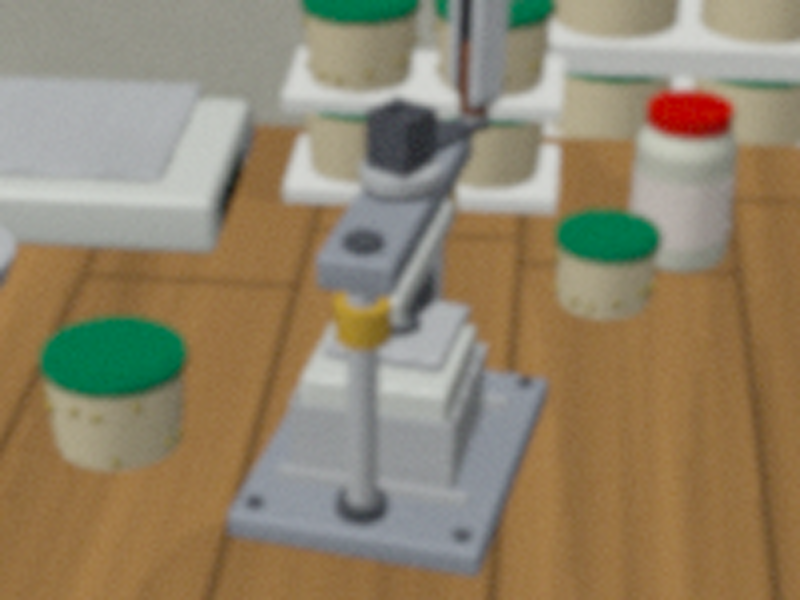

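The side view shows the crank home at (400,135). The plate's far-right corner at (468,308) is close above the white board's corner at (485,345). I'll project candidate heights to estimate the gap.

```bash
python3 - <<'E'
from h import *
import pickle
s=pickle.load(open("s1.pkl","rb"))
C=lambda p:np.round((proj(s,p)-[259,128])*4+2,0).astype(int).tolist()
c,si=np.cos(np.radians(-10)),np.sin(np.radians(-10))
W=lambda x,y,z,o=(.503,-.167):[o[0]+c*x-si*y,o[1]+si*x+c*y,z]
for n,h,zs in [("rim",.055,[.074]),("board",.049,[.08,.085,.09,.095,.1]),("plate(top z)",.04,[.1,.105,.11,.115,.12])]:
    for z in zs: print(n,z,{(a,b):C(W(a*h,b*h,z)) for a in(-1,1) for b in(-1,1)})
E
python3 - <<'E'
import cv2;I=cv2.imread("pics/s1.png")[270:430,270:510]
cv2.imwrite("pics/s1b.png",cv2.resize(I,None,fx=3.2,fy=3.2,interpolation=cv2.INTER_CUBIC))
E
```

```text
rim 0.074 {(-1, -1): [496, 347], (-1, 1): [458, 428], (1, -1): [343, 325], (1, 1): [296, 403]}
board 0.08 {(-1, -1): [486, 342], (-1, 1): [451, 414], (1, -1): [349, 323], (1, 1): [307, 392]}
board 0.085 {(-1, -1): [486, 336], (-1, 1): [452, 407], (1, -1): [349, 317], (1, 1): [307, 386]}
board 0.09 {(-1, -1): [486, 330], (-1, 1): [452, 401], (1, -1): [349, 311], (1, 1): [307, 379]}
board 0.095 {(-1, -1): [487, 323], (-1, 1): [452, 394], (1, -1): [349, 304], (1, 1): [307, 372]}
board 0.1 {(-1, -1): [487, 317], (-1, 1): [452, 387], (1, -1): [349, 298], (1, 1): [307, 366]}
plate(top z) 0.1 {(-1, -1): [471, 321], (-1, 1): [442, 379], (1, -1): [358, 306], (1, 1): [324, 361]}
plate(top z) 0.105 {(-1, -1): [471, 315], (-1, 1): [442, 372], (1, -1): [358, 299], (1, 1): [324, 355]}
plate(top z) 0.11 {(-1, -1): [471, 308], (-1, 1): [443, 365], (1, -1): [358, 293], (1, 1): [324, 348]}
plate(top z) 0.115 {(-1, -1): [472, 302], (-1, 1): [443, 359], (1, -1): [358, 286], (1, 1): [324, 341]}
plate(top z) 0.12 {(-1, -1): [472, 295], (-1, 1): [443, 352], (1, -1): [358, 280], (1, 1): [324, 335]}
```

View pics/s1b.png

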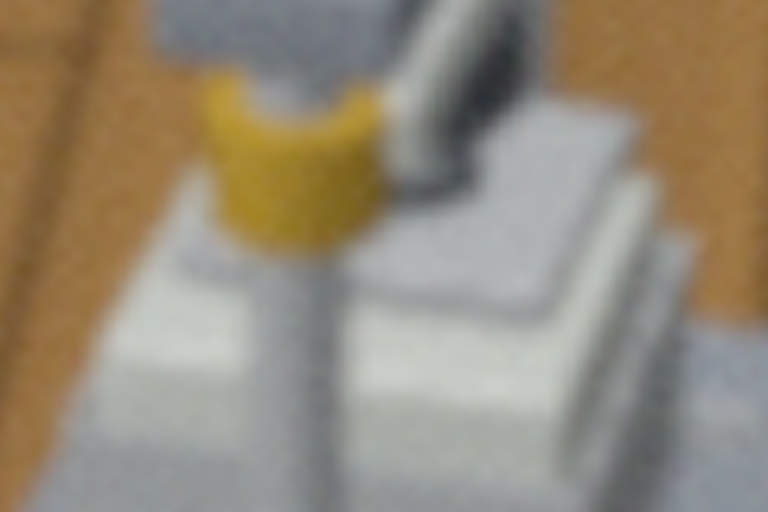

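Plate underside is at about 0.101 and the board top at about 0.093, so there's roughly 8 mm (about 120°) left to touch. I'll use small steps and track the plate's motion by registering side pictures.

```bash
cat > trk.py <<'E'
from st import *
import pickle,sys,os
# plate patch x (crop) 400..475,y 285..372 -> image coords ; track by ECC translation on averaged frames vs reference
def grab(n=4): return np.mean([cams.snapshot("side")["pixels"].astype(np.float32).mean(2) for _ in range(n)],0)
def next_rows(a,sweep,step,hold=1):
    Y=.4727;C=np.array([.5022,-.1678]);P=C+.08*np.array([np.cos(np.radians(a)),np.sin(np.radians(a))])
    print("rows from",a,rows(P,C,.08,a,sweep,step,Y,hold=hold))
if __name__=="__main__":
    tag=float(sys.argv[1]);state();g=grab();state()
    h=pickle.load(open("h.pkl","rb")) if os.path.exists("h.pkl") else {}
    h[tag]=g;pickle.dump(h,open("h.pkl","wb"))
    ks=sorted(h,reverse=True)
    for k in ks[1:]:
        r=[]
        for (x0,x1,y0,y1) in [(366,381,200,222),(342,358,198,218)]:  # plate right edge ; yellow bush
            A,B=h[ks[0]][y0:y1,x0:x1],h[k][y0-6:y1+6,x0-4:x1+4]
            A,B=[cv2.resize(i,None,fx=8,fy=8,interpolation=cv2.INTER_CUBIC) for i in(A,B)]
            m=cv2.matchTemplate(B,A,cv2.TM_CCOEFF_NORMED);_,v,_,(px,py)=cv2.minMaxLoc(m);r+=[(px/8-4,py/8-6,round(v,3))]
        print(k,r)
    next_rows(tag,60,10)
E
python3 trk.py -123.25
```

```text
t 17.95 ang -124.07497500415361 r 0.08025132350388268 drag -0.9445862366008135 rad -4.491313055659752 [1.733975   4.24940782 3.54841933] 0.2468314990015755 0.022496392249563207
t 18.15 ang -123.74381508007772 r 0.08035185031849262 drag -0.4801926732707482 rad -5.250849348861855 [2.51744988 4.63297421 5.4140796 ] 0.24658932687978696 0.02260605779060824
rows from -123.25 [[-1, -6, -13, 0, 0], [-1, -9, -26, 0, 0], [-1, -10, -40, 0, 0], [-1, -9, -54, 0, 0], [-1, -6, -67, 0, 0], [-1, 0, -80, 0, 0], [-1, 0, -80, 0, 0]]
```

Emit:
step_arm(series=[[-1,-6,-13,0,0],[-1,-9,-26,0,0],[-1,-10,-40,0,0],[-1,-9,-54,0,0],[-1,-6,-67,0,0],[-1,0,-80,0,0]])

```text
time: 18.9
tool_pos: [0.4221, -0.1671, 0.2467]
ee_rot: [3.132, 0.001, 0.469]
wrist_force: [4.7, -4.8, 2.9]
width: 0.0225
```

```bash
python3 trk.py -183.25
```

```text
t 18.9 ang 179.47837269088237 r 0.08007040246765003 drag 4.73928467234837 rad -4.710231419103617 [ 4.66688982 -4.78197016  2.92460981] 0.24665522641729645 0.02245716588872326
t 19.1 ang 178.1400577573314 r 0.08015051354969611 drag 2.466457630085686 rad -5.059125037783878 [ 4.97640727 -2.62935924  2.6240468 ] 0.24658566007677696 0.02250942009910298
-183.25 [(-0.125, 0.875, 0.984), (-0.125, 1.125, 0.965)]
rows from -183.25 [[-1, 8, -11, 0, 0], [-1, 18, -21, 0, 0], [-1, 29, -29, 0, 0], [-1, 42, -35, 0, 0], [-1, 56, -38, 0, 0], [-1, 70, -40, 0, 0], [-1, 70, -40, 0, 0]]
```

Emit:
step_arm(series=[[-1,8,-11,0,0],[-1,18,-21,0,0],[-1,29,-29,0,0],[-1,42,-35,0,0]])

```text
time: 19.6
tool_pos: [0.4417, -0.1154, 0.2466]
ee_rot: [3.138, 0.004, 0.47]
wrist_force: [-0.1, -4.8, 5.5]
width: 0.0222
```

```bash
python3 trk.py -223.25
```

```text
t 19.6 ang 139.06299586599488 r 0.08002106447809851 drag 3.6307360514306444 rad -3.073387537120541 [-0.05723244 -4.75654073  5.47991042] 0.24659447407350962 0.022232438314541133
t 19.8 ang 137.96533772292585 r 0.08000550631242673 drag 0.39681474575113673 rad -2.349504024440629 [ 1.47937111 -1.8679112   4.76587231] 0.2466018646982192 0.022274532033930018
-183.25 [(-0.125, 0.875, 0.984), (-0.125, 1.125, 0.965)]
-223.25 [(-0.25, 1.625, 0.963), (-0.125, 2.0, 0.898)]
rows from -223.25 [[-1, 13, -4, 0, 0], [-1, 27, -5, 0, 0], [-1, 41, -3, 0, 0], [-1, 55, 0, 0, 0], [-1, 67, 6, 0, 0], [-1, 79, 14, 0, 0], [-1, 79, 14, 0, 0]]
```

Emit:
step_arm(series=[[-1,13,-4,0,0],[-1,27,-5,0,0]])

```text
time: 20.05
tool_pos: [0.4629, -0.0981, 0.2466]
ee_rot: [3.14, 0.005, 0.47]
wrist_force: [-2.1, -3.4, 7.3]
width: 0.0226
```

```bash
python3 trk.py -243.25
```

```text
t 20.05 ang 119.42499095349842 r 0.08002929294868363 drag 3.524747712533472 rad -1.888801460243489 [-2.14211649 -3.37679646  7.28240194] 0.24655860952625927 0.022577659787987772
t 20.25 ang 118.37300127680408 r 0.0800168516808979 drag 0.24411876376485736 rad -1.2110578674607155 [ 0.36071298 -1.18158422  5.24596993] 0.24657709017960278 0.022572559490175035
-183.25 [(-0.125, 0.875, 0.984), (-0.125, 1.125, 0.965)]
-223.25 [(-0.25, 1.625, 0.963), (-0.125, 2.0, 0.898)]
-243.25 [(-0.375, 2.0, 0.942), (-0.25, 2.25, 0.875)]
rows from -243.25 [[-1, 14, 1, 0, 0], [-1, 27, 5, 0, 0], [-1, 40, 11, 0, 0], [-1, 51, 19, 0, 0], [-1, 61, 29, 0, 0], [-1, 69, 40, 0, 0], [-1, 69, 40, 0, 0]]
```

Emit:
step_arm(series=[[-1,14,0,0,0],[-1,28,4,0,0]])

```text
time: 20.5
tool_pos: [0.4893, -0.0887, 0.2465]
ee_rot: [3.141, 0.006, 0.47]
wrist_force: [-4.2, -3.1, 7.5]
width: 0.0223
```

```bash
python3 trk.py -263.25
```

```text
t 20.5 ang 99.29204470241382 r 0.08016643066283592 drag 4.649343464549569 rad -2.400126301941396 [-4.20079474 -3.1193468   7.50118878] 0.2465014053121391 0.02227616710388014
t 20.7 ang 98.25987012904201 r 0.08013244547068388 drag 0.9060889540021362 rad -2.2182241281630555 [-0.57801282 -2.32538527  6.4352671 ] 0.2465113800367798 0.02260974320048951
-183.25 [(-0.125, 0.875, 0.984), (-0.125, 1.125, 0.965)]
-223.25 [(-0.25, 1.625, 0.963), (-0.125, 2.0, 0.898)]
-243.25 [(-0.375, 2.0, 0.942), (-0.25, 2.25, 0.875)]
-263.25 [(-0.5, 2.5, 0.935), (-0.125, 2.875, 0.836)]
rows from -263.25 [[-1, 13, 6, 0, 0], [-1, 24, 14, 0, 0], [-1, 34, 24, 0, 0], [-1, 42, 35, 0, 0], [-1, 48, 48, 0, 0], [-1, 51, 62, 0, 0], [-1, 51, 62, 0, 0]]
```

Emit:
step_arm(series=[[-1,13,6,0,0],[-1,24,14,0,0]])

```text
time: 20.95
tool_pos: [0.5165, -0.0889, 0.2465]
ee_rot: [-3.139, 0.006, 0.472]
wrist_force: [-5.7, 0.3, 8.5]
width: 0.0224
```

```bash
python3 trk.py -283.25|grep -v rows
```

```text
t 20.95 ang 79.74973078738589 r 0.08022234680224395 drag 5.691076734904651 rad -0.6942971182937695 [-5.72379526  0.32950065  8.53807677] 0.24647837993749103 0.022354634496233605
t 21.15 ang 78.71704557458033 r 0.08021269584344108 drag 1.3126220029263478 rad -0.5868593950050821 [-1.40207446 -0.31869684  6.6443363 ] 0.2464705003182078 0.021967423597287372
-183.25 [(-0.125, 0.875, 0.984), (-0.125, 1.125, 0.965)]
-223.25 [(-0.25, 1.625, 0.963), (-0.125, 2.0, 0.898)]
-243.25 [(-0.375, 2.0, 0.942), (-0.25, 2.25, 0.875)]
-263.25 [(-0.5, 2.5, 0.935), (-0.125, 2.875, 0.836)]
-283.25 [(-0.5, 2.75, 0.923), (-0.25, 3.25, 0.809)]
```

Emit:
step_arm(series=[[-1,10,10,0,0],[-1,18,21,0,0]])

```text
time: 21.4
tool_pos: [0.5421, -0.0981, 0.2464]
ee_rot: [-3.136, 0.004, 0.473]
wrist_force: [-4.3, 3.5, 8.5]
width: 0.0227
```

```bash
python3 trk.py -303.25
```

```text
t 21.4 ang 60.216614983895724 r 0.08034767410002346 drag 5.446942392236139 rad 0.8921885746285527 [-4.28428326  3.47995672  8.50785007] 0.2463883636922831 0.02271242881545566
t 21.6 ang 59.110494335782946 r 0.08036803659574938 drag 1.188456875981842 rad 1.5132889293864107 [-0.24298646  1.90877728  6.60382429] 0.24636085014172543 0.022388587471338338
-183.25 [(-0.125, 0.875, 0.984), (-0.125, 1.125, 0.965)]
-223.25 [(-0.25, 1.625, 0.963), (-0.125, 2.0, 0.898)]
-243.25 [(-0.375, 2.0, 0.942), (-0.25, 2.25, 0.875)]
-263.25 [(-0.5, 2.5, 0.935), (-0.125, 2.875, 0.836)]
-283.25 [(-0.5, 2.75, 0.923), (-0.25, 3.25, 0.809)]
-303.25 [(-0.5, 2.875, 0.919), (-0.25, 3.75, 0.784)]
rows from -303.25 [[-1, 6, 13, 0, 0], [-1, 9, 26, 0, 0], [-1, 10, 40, 0, 0], [-1, 9, 54, 0, 0], [-1, 6, 67, 0, 0], [-1, 0, 80, 0, 0], [-1, 0, 80, 0, 0]]
```

The plate has stopped following (2.75 → 2.875 px) while the bush still moves, and the drag is up by about 1 N. Touch was at about −275°. I'll continue carefully.

Emit:
step_arm(series=[[-1,6,13,0,0],[-1,9,26,0,0]])

```text
time: 21.85
tool_pos: [0.5631, -0.1154, 0.2465]
ee_rot: [-3.135, 0.0, 0.475]
wrist_force: [-1.3, 6.9, 7.9]
width: 0.0226
```

```bash
python3 trk.py -323.25|egrep "t |-323|-303"
```

```text
t 21.85 ang 40.696299907850815 r 0.080349922691976 drag 6.06201216047721 rad 3.4621150457414616 [-1.32783757  6.85354502  7.86131872] 0.24645013026023072 0.0225501093152624
t 22.05 ang 39.49212916556497 r 0.08034676327464914 drag 2.581987170132749 rad 3.673352097914732 [1.19269763 4.32870024 7.54928547] 0.24647572032529622 0.02286479974658037
-303.25 [(-0.5, 2.875, 0.919), (-0.25, 3.75, 0.784)]
-323.25 [(-0.5, 2.875, 0.912), (-0.25, 4.25, 0.749)]
rows from -323.25 [[-1, 1, 14, 0, 0], [-1, 0, 28, 0, 0], [-1, -4, 41, 0, 0], [-1, -10, 54, 0, 0], [-1, -18, 65, 0, 0], [-1, -28, 75, 0, 0], [-1, -28, 75, 0, 0]]
```

Emit:
step_arm(series=[[-1,1,14,0,0],[-1,0,28,0,0]])

```text
time: 22.3
tool_pos: [0.5774, -0.1394, 0.2466]
ee_rot: [-3.135, -0.003, 0.477]
wrist_force: [2.3, 8.2, 6.2]
width: 0.0226
```

```bash
python3 trk.py -343.25|egrep "t |-323|-343"
```

```text
t 22.3 ang 20.66664440835195 r 0.08033995603245991 drag 6.847577069420932 rad 5.059731747680997 [2.3174195  8.19266525 6.23286258] 0.2465699702049255 0.02258407885943
t 22.5 ang 19.227058953870095 r 0.08035049879591179 drag 2.12830452116866 rad 5.922463142385401 [4.89123627 3.95993151 7.10065713] 0.24662515444260324 0.022120754282368794
-323.25 [(-0.5, 2.875, 0.912), (-0.25, 4.25, 0.749)]
-343.25 [(-0.375, 2.875, 0.907), (-0.375, 4.875, 0.728)]
rows from -343.25 [[-1, -4, 13, 0, 0], [-1, -10, 26, 0, 0], [-1, -18, 37, 0, 0], [-1, -28, 47, 0, 0], [-1, -39, 55, 0, 0], [-1, -52, 61, 0, 0], [-1, -52, 61, 0, 0]]
```

Emit:
step_arm(series=[[-1,-3,9,0,0],[-1,-6,17,0,0]])

```text
time: 22.75
tool_pos: [0.5817, -0.1572, 0.2468]
ee_rot: [-3.138, -0.008, 0.477]
wrist_force: [8.2, 8.2, 5.7]
width: 0.0227
```

```bash
python3 trk.py -356.25|egrep "t |-356|-343"
```

```text
t 22.75 ang 7.567247638202666 r 0.08021601732374124 drag 7.044095033096243 rad 9.23192295402549 [8.22388682 8.19849753 5.73210955] 0.2467732535226658 0.02270318550665152
t 22.95 ang 6.641136304698572 r 0.08021743782021591 drag 4.9449929034169315 rad 8.655374423686975 [8.02540672 5.91280883 5.22636356] 0.24680446468885503 0.02235095406925509
-343.25 [(-0.375, 2.875, 0.907), (-0.375, 4.875, 0.728)]
-356.25 [(-0.375, 2.875, 0.901), (-0.375, 5.625, 0.71)]
rows from -356.25 [[-1, -7, 12, 0, 0], [-1, -15, 23, 0, 0], [-1, -26, 32, 0, 0], [-1, -38, 40, 0, 0], [-1, -51, 45, 0, 0], [-1, -64, 48, 0, 0], [-1, -64, 48, 0, 0]]
```

Visual and drag estimates give roughly 40–60 N, around the 50 N target. I'll let go of the knob and go over the hub, aligned with the crank.

Emit:
step_arm(series=[[-0.2,0,0,0,0],[-0.2,0,0,0,0],[-0.2,0,0,0,0],[-0.2,0,0,-40,0],[-0.2,0,0,-80,0],[0,-40,-14,-80,10],[0,-76,-27,-80,20.5],[0,-76,-27,-80,20.5],[0,-76,-27,-80,20.5],[0,-76,-27,-80,20.5]])

```text
time: 24.2
tool_pos: [0.5, -0.1716, 0.3253]
ee_rot: [-3.141, 0.001, 0.116]
wrist_force: [0.2, -0.4, 0.1]
width: 0.0471
```

Run:
```python
from h import *
import pickle
o=robot.get_obs();print(o["time"],o["tool_pos"],o["ee_rot"],o["width"],o["wrist_force"])
s=cams.snapshot("wrist");pickle.dump(s,open("w8.pkl","wb"))
for l in ["crank_hub","crank_knob"]:
    print(l,[(np.round(d["position"],4).tolist(),round(d["p"],2)) for d in models.pinpoint(s,l)[:2]])
cv2.imwrite("pics/w8.png",cv2.resize(s["pixels"][60:420,120:520,::-1],None,fx=1.6,fy=1.6,interpolation=cv2.INTER_CUBIC))
```

```text
24.2 [ 0.4999632  -0.17155098  0.32533141] [-3.14104876e+00  7.91555811e-04  1.16114923e-01] 0.047135095066359246 [ 0.21863731 -0.41500541  0.05261256]
crank_hub [([0.5024, -0.1671, 0.2502], 0.65)]
crank_knob [([0.3825, 0.104, 0.0346], 0.95), ([0.5837, -0.1553, 0.2627], 0.71)]
```

View pics/w8.png

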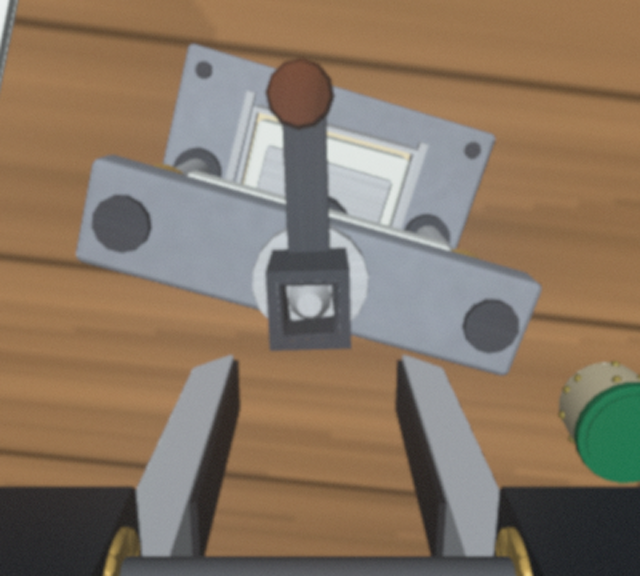

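The crank is still home, with its hub top at about (310,308) and knob top at (300,92). I'll compute the grasp pose.

Run:
```python
from h import *
import pickle
s=pickle.load(open("w8.pkl","rb"));P=lambda x,y:(120+x/1.6,60+y/1.6)
h=np.mean([back(s,P(*p),.266) for p in [(270,349),(350,346),(348,268),(268,270)]],0);k=back(s,P(300,92),.284);d=k-h
yw=np.degrees(np.arctan2(d[1],d[0]));print(h,k,np.hypot(*d[:2]),yw)
a,b=back(s,P(270,349),.266),back(s,P(350,346),.266);e=b-a;print(np.hypot(*e[:2]),np.degrees(np.arctan2(e[0],-e[1])))
print(tomove(h[0],h[1],.235,yw,np.array([.49996,-.17155,.3253]),.1161))
```

```text
[ 0.50314042 -0.16629197  0.266     ] [ 0.58285381 -0.15467287  0.284     ] 0.0805557461067786 8.293084069578866
0.03154286895709103 8.894406859849944
[ 3.8 -4.9 90.3 -1.6]
```

Emit:
step_arm(series=[[0,3,-4.3,30,-1.8],[0,3,-4.3,60,-1.8],[0,3,-4.3,84,-1.8],[0,3,-4.3,90,-1.8],[0,3,-4.3,90,-1.8],[-1,3,-4.3,90,-1.8],[-1,3,-4.3,90,-1.8],[-1,3,-4.3,90,-1.8],[-1,3,-4.3,90,-1.8]])

```text
time: 25.48
tool_pos: [0.5025, -0.1678, 0.2374]
ee_rot: [3.139, -0.003, 0.146]
wrist_force: [1.9, -2.9, 3.3]
width: 0.0319
```

Emit:
step_arm(series=[[-1,0,0,-4,0],[-1,0,0,-8,0],[-1,0,0,-14,0],[-1,0,0,-20,0]])

```text
time: 25.98
tool_pos: [0.5022, -0.1676, 0.2535]
ee_rot: [-3.141, 0.001, 0.146]
wrist_force: [4.0, -3.5, -6.3]
width: 0.0318
```

Emit:
step_arm(series=[[-1,0,0,-8,0],[-1,0,0,-20,0],[-1,0,0,-45,0],[-1,0,0,-65,0],[-1,10,-40,-65,3],[-1,20,-85,-65,7],[-1,32,-130,-65,13.3],[-1,42,-175,-65,13.3],[-1,54,-220,-20,13.3],[-1,66,-265,35,13.3],[-1,71,-293,90,13.3],[-1,71,-293,140,13.3],[-1,71,-293,185,13.3],[-1,71,-293,203,13.3],[-1,71,-293,203,13.3],[-1,71,-293,203,13.3]])

```text
time: 27.98
tool_pos: [0.5314, 0.1334, 0.0558]
ee_rot: [-3.14, -0.005, -0.086]
wrist_force: [0.8, -0.3, -2.4]
width: 0.0318
```

Run:
```python
from h import *
import pickle
o=robot.get_obs();print(o["time"],o["tool_pos"],o["ee_rot"],o["width"],o["wrist_force"])
for n in("side","top"):
    s=cams.snapshot(n)
    for l in ["crank_hub","crank_knob","tray","scraper","press_head"]:
        print(n,l,[(np.round(d["position"],3).tolist(),round(d["p"],2)) for d in models.pinpoint(s,l)[:4]])
```

```text
27.975 [0.53135105 0.13335548 0.05582482] [-3.14045433 -0.00475098 -0.08624479] 0.03181854291384034 [ 0.82365059 -0.32060249 -2.4495113 ]
side crank_hub [([0.821, -0.02, 0.018], 0.89), ([0.327, 0.168, 0.018], 0.86), ([0.296, 0.279, 0.019], 0.82), ([0.532, 0.132, 0.07], 0.71)]
side crank_knob [([0.809, -0.095, 0.033], 0.8), ([0.61, 0.123, 0.078], 0.75), ([0.237, 0.325, 0.035], 0.67), ([0.377, 0.108, 0.029], 0.56)]
side tray [([0.577, 0.168, 0.003], 0.9)]
side scraper [([0.592, 0.23, 0.005], 0.75)]
side press_head [([0.5, -0.17, 0.14], 0.98)]
top crank_hub [([0.303, 0.279, 0.016], 0.83), ([0.825, -0.014, 0.015], 0.61)]
top crank_knob [([0.234, 0.326, 0.034], 0.98), ([0.812, -0.09, 0.032], 0.87), ([0.379, 0.102, 0.033], 0.69)]
top tray []
top scraper [([0.594, 0.225, 0.004], 0.81)]
top press_head [([0.502, -0.168, 0.139], 0.88)]
```

Emit:
step_arm(series=[[-1,-1,0,20,0],[-1,-1,0,34,0],[-1,-1,0,40,0],[-1,-1,0,42,0],[-1,-1,0,43,0],[-1,-1,0,43,0]])

```text
time: 29.32
tool_pos: [0.5285, 0.1334, 0.0121]
ee_rot: [-3.142, -0.0, -0.086]
wrist_force: [-4.6, 0.0, 6.7]
width: 0.0319
```

Touching the tray floor (force up by about 9 N). I'll release and rise.

Emit:
step_arm(series=[[0.06,0,0,0,0],[0.06,0,0,0,0],[0.06,0,0,0,0],[0.06,0,0,-20,0],[0.06,0,0,-60,0],[0.06,0,0,-120,0],[0.06,0,0,-160,0],[0.06,-30,0,-180,0],[0.06,-30,0,-180,0],[0.06,-30,0,-180,0]])

```text
time: 30.58
tool_pos: [0.4985, 0.1357, 0.1889]
ee_rot: [3.141, 0.001, -0.086]
wrist_force: [-0.7, 0.3, 0.2]
width: 0.0498
```

Run:
```python
from h import *
o=robot.get_obs();print(o["time"],o["tool_pos"],o["wrist_force"])
I=[]
for n in("side","wrist"):
    s=cams.snapshot(n)
    for l in ["crank_hub","crank_knob","mould","press_head","tub_a","scraper"]:
        print(n,l,[(np.round(d["position"],3).tolist(),round(d["p"],2)) for d in models.pinpoint(s,l)[:4]])
    u,v=proj(s,[.5,-.168,.11]).round().astype(int) if n=="side" else proj(s,[.56,.13,.02]).round().astype(int)
    if n=="wrist": u,v=max(u,100),max(v,75)
    I.append(cv2.resize(s["pixels"][v-75:v+75,u-50:u+50,::-1] if n=="side" else s["pixels"][v-75:v+75,u-50:u+50,::-1],(400,600),interpolation=cv2.INTER_CUBIC))
cv2.imwrite("pics/f.png",np.hstack(I))
```

```text
30.575 [0.49847495 0.13574325 0.18888474] [-0.73773799  0.32265129  0.19498086]
side crank_hub [([0.325, 0.166, 0.019], 0.94), ([0.526, 0.133, 0.025], 0.91), ([0.822, -0.019, 0.018], 0.84), ([0.298, 0.28, 0.018], 0.57)]
side crank_knob [([0.234, 0.326, 0.033], 0.97), ([0.607, 0.119, 0.033], 0.83), ([0.813, -0.094, 0.031], 0.81), ([0.378, 0.102, 0.031], 0.7)]
side mould [([0.508, -0.168, 0.017], 0.85)]
side press_head [([0.763, 0.143, 0.004], 0.71), ([0.606, 0.12, 0.036], 0.67), ([0.501, -0.168, 0.137], 0.57)]
side tub_a [([0.696, -0.184, -0.0], 0.81), ([0.765, 0.144, 0.002], 0.59)]
side scraper [([0.593, 0.229, 0.002], 0.61)]
wrist crank_hub [([0.526, 0.132, 0.025], 0.82), ([0.326, 0.166, 0.017], 0.82)]
wrist crank_knob [([0.61, 0.13, 0.039], 0.88), ([0.385, 0.104, 0.036], 0.56)]
wrist mould []
wrist press_head []
wrist tub_a []
wrist scraper [([0.597, 0.225, 0.006], 0.88)]
```

```bash
python3 trk.py -999|head -0
python3 - <<'E'
import pickle,cv2,numpy as np
from bench import robot
h=pickle.load(open("h.pkl","rb"))
for (x0,x1,y0,y1) in [(366,381,200,222),(342,358,198,218)]:
    A,B=h[-356.25][y0:y1,x0:x1],h[-999.0][y0-6:y1+6,x0-4:x1+4]
    A,B=[cv2.resize(i,None,fx=8,fy=8,interpolation=cv2.INTER_CUBIC) for i in(A,B)]
    m=cv2.matchTemplate(B,A,cv2.TM_CCOEFF_NORMED);_,v,_,p=cv2.minMaxLoc(m);print(p[0]/8-4,p[1]/8-6,v)
print(robot.close_job())
E
```

```text
0.0 0.0 0.9988340139389038
4.0 -4.875 0.059021543711423874
the job is handed in; nothing more can be done
NoneException ignored on flushing sys.stdout:
BrokenPipeError: [Errno 32] Broken pipe
```

The mould is set to press and the job is handed in, with no verdict reported. The load was estimated rather than measured.

**What was done:**
- **Fit:** I took the dark crank from the tray and lowered it onto the square at 27°. There was no contact force on the way down until it met the collar.
- **Winding:** I wound it clockwise by the knob. Side pictures showed the plate stopping at about 150–165° past my first pause. I went on about 70–80° more, a little under the quarter turn.
- **Return:** I lifted the crank straight off and laid it back in the tray.

**Load estimates disagreed:**

| Method | Load |
|---|---|
| Spring travel from the pictures | about 40 N |
| Extra drag at the knob | about 60 N |

Both are within the required 30–75 N.

**Last checks:**
- **Crank:** the networks place its hub at about (0.526, 0.133, 0.025), in the tray where it started. They read the knob a few mm higher from the wrist camera than from the side.
- **Bystanders:** mould, scraper and both tubs read unmoved within network error. Tub_a and tub_b were told apart only by position.
- **Plate:** it has not moved since the winding ended (0.0 px).
- **Arm:** the gripper was open and about 0.19 m up, clear of everything, at about 31 s.

**Checks that failed:**
- The last close look was refused because the picture limit was reached.
- The final match on the yellow bush found nothing usable (score 0.06), so that screw check is missing.

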